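# Feed the tray of rough stones past the slide's drop gate

## Task

Feed the yellow tray of stones along the aluminium slide, over the hinged drop gate and up against the rubber buffers at the end: with one fingertip hold the red press bar down, which sinks the gate's blade below the floor of the slide, and with the other finger push the tray along. Press the bar before the tray reaches the gate and keep it down until the whole tray has passed, then let go so that the blade springs up close behind the tray. Only push: do not lift or tip the tray, and leave the stones in it and the other loose things on the bench where they are.

Things in the scene. Friction and masses are not known exactly. Their poses are not given: they have to be found in the camera images.
- slide: Fixed aluminium feed slide on a plywood board, 470 mm long. Origin on the bench under the middle; x = feed direction, y = to its left (far from the robot), z up; mm. Channel floor at z = 60, from x = -235 (open entry end, flared to -200) to the end stop; inner width 112 (y -56 to 56), walls 3 thick, tops at z = 84; end plate top z = 100. The gate's blade stands in a slot at x = 81.
- gate_slot (a point): Point on the slide's floor, on its centre line, in the middle of the gate's slot (slide frame 81, 0, 60 mm). The slot is 12 mm long in the feed direction.
- end_stop (a point): Point on the slide's floor, on its centre line, in the plane of the faces of the two rubber buffers (slide frame 213, 0, 60 mm). The buffers are 20 mm across, on the end plate at slide y = -30 and 30, z = 80 mm.
- press_bar (a point): Middle of the top of the red press bar with a black rubber strip, along the slide outside its near wall. 315 mm long (slide x -200 to 115), 26 mm wide (middle at slide y = -90 up, -99 down); it can be held down anywhere along it while a fingertip slides on it. Its top is 105 mm above the bench when up, 76 mm at gate angle 0.17 (there it lies level), 69 mm at the lower stop.
- gate (a joint): Angle of the hinged gate (shaft outside the far wall, slide y = 70, z = 46), rad. 0 = sprung up: the red blade (6 mm thick, slide x 78 to 84, y -45 to 0) stands 10 mm above the floor and stops the tray. It grows as the press bar, one piece with the blade, is pressed down (2 to 4 N); at 0.14 the blade is just below the floor; 0.22 = lower stop. It springs up when let go.
- tray: Yellow open tray, 122 mm long (x, along the feed direction) by 106 wide by 45 high, walls 5 thick, about 0.2 kg and 0.27 kg of stones in it; stands on the slide's floor short of the gate. Origin at the centre of its underside. Push its rear wall (x = -61). Against the buffers its origin is at slide x = 152 and its rear wall 7 mm past the blade.
- grey_stone: Grey-brown rough stone, 50 x 75 x 39 mm, loose in the tray. Origin at the centre of its underside.
- pale_stone: Pale green rough stone, 40 x 59 x 35 mm, loose in the tray. Origin at the centre of its underside.
- green_stone: Dark green rough stone, 34 x 44 x 26 mm, loose in the tray. Origin at the centre of its underside.
- marker: White paint marker with a black cap, 11 x 128 x 11 mm, loose on the bench in front of the slide. Bystander.
- hex_key: Black hex key, 33 x 83 x 5 mm, loose on the bench in front of the slide. Bystander.
- dropper: Small brown dropper bottle, 33 mm across, 102 mm high, standing loose at the left of the bench. Bystander.
- loupe: Folding loupe, 26 x 59 x 15 mm, loose at the front right of the bench. Bystander.
- polish_pot: White pot with a red lid, 57 mm across, 60 mm high, standing loose at the right of the bench. Bystander.

How it is judged:
By the outcome, as a careful person would: the job done as asked, in the order asked, and still so for the second after the job is handed in, with the robot touching nothing.
It also fails if it takes over 45 s, if anything falls off the work surface, if the arm or the gripper's body presses on something with over 40 N, if the wrist force passes 120 N, or if a joint passes its speed limit or range.

## Robot

A 6-joint arm with a two-finger parallel gripper is mounted at the origin on a cart in front of the work surface, level with it; the furniture and walls round the work are solid. World frame = base frame: x ahead of the robot, y to its left, z up, the work surface at z = 0. Lengths are in m, angles in rad, forces in N, time in s.
With the tool pointing down it reaches from about 0.35 to 0.975 m from the base axis. Payload 4.9 kg.
Tool frame: the origin (TCP) lies at the very end of the fingers, on their centre line; the grasp point (between the pads) lies ctrl.grip_point_offset behind it (ctrl.grip_point_offset is the distance from the TCP to the grasp point, in m); z points along the fingers, y is the line along which they close (so a half turn about z gives the same grasp; the last joint's range is limited). The gripper opens to 85 mm and grips with 20 to 120 N. Pads are 22 mm wide; open, the fingers measure 114 mm over their backs; the gripper's body (76 mm by 85 mm) begins 54 mm behind the grasp point. The pads swing forward as they close: fully open they stand 13 mm farther back than shut.
Start: joints at [-0.119, 0.053, 1.613, -0, 1.476, -0.119], TCP at [0.625, 0, 0.231] pointing down, gripper open.
Joint ranges: [-3.01, 3.01], [-1.01, 2.22], [0.06, 2.58], [-1.02, 4.17], [0.09, 2.62], [-3.14, 3.14]. Speed limits (rad/s): [2.57, 2.57, 3.14, 3.14, 3.14, 3.14].

## Interface

Orientations are given as a rotation vector (axis times angle).
In Python, from station import ctrl gives the robot as it stands. The module is installed in compiled form; this text tells all that it offers.
- The arm moves only by the tool drive_tool, never from a script. Its argument "steps" is a list of rows, each an object with "translation": the shift along the tool's x, y, z normalised to -1 to 1, where 1 is 4 cm, a list of three; "angular": the turn, a rotation vector about the tool's x, y, z normalised to -1 to 1, where 1 is 8 degrees, a list of three; "gripper": the opening, from 0 (shut) to 1 (fully open). In form: [{"translation": [dx, dy, dz], "angular": [wx, wy, wz], "gripper": gripper}, ...]. A call has 1 to 8 rows; each row shifts and turns the commanded pose from where the row before left it, along the tool's axes as they then stand; what a row does not reach is not made up. A row lasts 1/8 s, in which the tool goes at most 62.5 mm and 10.7 degrees, less where a joint would pass 70% of its speed; a pose out of reach is approached as far as the arm can. A call with a number of a shift or a turn outside -1 to 1 is refused whole. A call with a gripper value outside its range is refused whole. The fingers move at their own pace and stop on an object; "force" is the grip in N (left out, the last holds). Time passes only in rows, so rows that do not move let the fingers close. It gives the time, the measured TCP pose, the force, the opening and the grip force at its end, in the units of the state.
- ctrl.get_obs(): the state, without advancing time (a new reading comes with each control period).
- ctrl.get_image(name): name is "scene" or "side" or "wrist"; returns a dict with "color" (420x560x3 uint8, red, green, blue), "depth" (420x560 float32, m along the optical axis (not along the pixel's ray), 0 where there is no reading), "fx", "fy", "cx", "cy" (pixels), "R" (3x3) and "t" (3): a world point X has camera coordinates R X + t. Camera axes: x right, y down, z forward; pixel columns grow to the right and rows downward; lengths in m; the calibration is good to about 2 mm. A picture is of the moment at which its call begins.
- ctrl.finish_job(): hands the job in; it is judged then, once.
The state is a dict: "t": time; "q": joint angles; "dq": joint speeds; "effort": joint torques, N m; "tool_pos": TCP position; "tool_rot": TCP orientation; "contact_force": force on the tool from outside, world axes, zero at the start; "wrist_torque": the same for the moment, N m; "opening": finger opening in m; "grip_force": force on a finger pad.
Only numpy, scipy, OpenCV 4.12 (cv2) and the standard library are available. Lean on these libraries where they do the work, as an engineer would, in place of code of your own. Each camera call takes 0.05 s, during which the arm holds its last target. There are 200 camera calls.

## Working session

There is one attempt and no reset: what is moved stays moved. The work goes in short steps, Python scripts to look and compute and a tool call to move; the robot and the scene stay as the last step left them, time stands still between calls to the robot, and variables do not carry over. Pictures are saved under pics/ and viewed, at most 10 in all, crops included, and the job is handed in when it is done.

Besides the shell and the picture viewer there is one more tool, called after "Request:" by a JSON object that holds its "name" and its "arguments", one argument or row to a line. drive_tool: Moves the arm, as the interface text tells. Its arguments: {"type":"object","properties":{"steps":{"type":"array"},"force":{"type":"number"}},"required":["steps"]}

```bash
mkdir -p pics
python3 - <<'E'
from station import ctrl
import cv2,numpy as np
o=ctrl.get_obs();print(o, ctrl.grip_point_offset)
for n in("scene","side"):
    d=ctrl.get_image(n);np.savez(n+"0.npz",**d)
    cv2.imwrite(f"pics/{n}0.png",d["color"][...,::-1])
    print(n,d["fx"],d["cx"],d["cy"],-d["R"].T@d["t"],d["R"])
E
```

```text
{'t': 0.0, 'q': array([-1.19015433e-01,  5.33287051e-02,  1.61427036e+00, -1.43261421e-05,
        1.47600546e+00, -1.19015053e-01]), 'dq': array([ 0.00242536, -0.00123403,  0.00050171,  0.00092966, -0.00060221,
       -0.00030764]), 'effort': array([ 4.47984594e-04, -3.93669176e+01, -3.70177102e+01, -1.19772321e-04,
        6.92449627e-03,  3.91226550e-06]), 'tool_pos': array([6.24385362e-01, 6.02545624e-05, 2.30094594e-01]), 'tool_rot': array([-2.22032790e+00, -2.22033010e+00,  1.97011757e-03]), 'contact_force': array([0.11794189, 0.18656872, 0.20855495]), 'wrist_torque': array([ 0.02306335, -0.02854831,  0.00060043]), 'grip_force': 0.0, 'opening': 0.08548034115025638} 0.0187
scene 389.7559288128938 274.4175250805502 212.49572083641814 [-0.10631793 -0.51179225  0.76499127] [[ 0.5962935  -0.80265447 -0.01341125]
 [-0.52897428 -0.38029989 -0.75865552]
 [ 0.60383795  0.45947556 -0.65135393]]
side 409.04770162365753 278.62526886042633 213.18005973843606 [0.22872979 0.93672388 0.58134924] [[-0.96183336 -0.27363075  0.00167024]
 [-0.11875468  0.4119173  -0.90344976]
 [ 0.24652364 -0.86916647 -0.42869074]]
```

View pics/scene0.png

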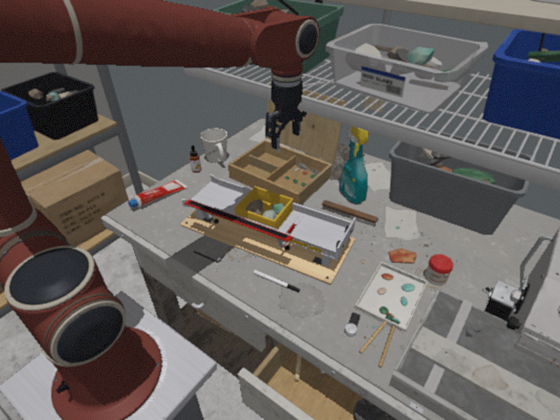

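View pics/side0.png

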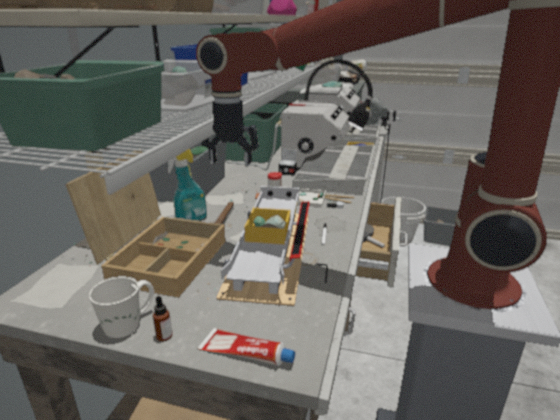

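The scene view shows the slide from about (190,200) at its entry to (350,240) at its end, with the tray at (265,207). The red bar runs along the near side, and the feed runs left to right, roughly world -y. The side view shows the tray at (268,226) and the bar at (300,230).

```bash
cat > h.py <<'E'
import cv2,numpy as np
from station import ctrl
def ray(d,uv,z):
    uv=np.atleast_2d(uv).astype(float);R,t=d["R"],d["t"];c=-R.T@t
    v=np.c_[(uv[:,0]-d["cx"])/d["fx"],(uv[:,1]-d["cy"])/d["fy"],np.ones(len(uv))]@R
    return c+v*((z-c[2])/v[:,2])[:,None]
def cloud(d,m):
    v,u=np.nonzero(m&(d["depth"]>0));z=d["depth"][v,u]
    p=np.c_[(u-d["cx"])/d["fx"]*z,(v-d["cy"])/d["fy"]*z,z]
    return (p-d["t"])@d["R"]
def mask(d,lo,hi):
    h=cv2.cvtColor(np.ascontiguousarray(d["color"]),cv2.COLOR_RGB2HSV)
    return cv2.inRange(h,np.array(lo),np.array(hi))>0
E
python3 - <<'E'
from h import *
w=ctrl.get_image("wrist");np.savez("wrist0.npz",**w)
print(-w["R"].T@w["t"])
for n in("scene","side","wrist"):
    d=dict(np.load(n+"0.npz"))
    for nm,lo,hi in(("yel",(22,120,80),(32,255,255)),("red",(0,150,70),(6,255,255))):
        P=cloud(d,mask(d,lo,hi))
        P=P[(P[:,0]>.4)&(P[:,0]<.85)&(abs(P[:,1])<.4)&(P[:,2]>.05)&(P[:,2]<.13)]
        if len(P)<20: print(n,nm,len(P));continue
        r=cv2.minAreaRect(P[:,:2].astype(np.float32));l=cv2.fitLine(P[:,:2].astype(np.float32),cv2.DIST_HUBER,0,.01,.01).ravel()
        print(n,nm,len(P),np.percentile(P,[1,50,99],axis=0).round(3).tolist(),"rect",np.round(r[0],3),np.round(r[1],3),r[2],l.round(3))
    # bright end plate and walls
d=dict(np.load("scene0.npz"))
cv2.imwrite("pics/c1.png",cv2.resize(d["color"][165:280,170:370,::-1],(800,460),interpolation=cv2.INTER_CUBIC))
cv2.imwrite("pics/w1.png",w["color"][...,::-1])
E
```

```text
[0.62523524 0.07151091 0.37398122]
scene yel 950 [[0.463, -0.187, 0.062], [0.529, -0.006, 0.091], [0.58, 0.064, 0.106]] rect [ 0.611 -0.044] [0.302 0.248] 12.10616397857666 [ 0.428  0.904  0.518 -0.041]
scene red 241 [[0.401, -0.133, 0.064], [0.428, -0.046, 0.106], [0.526, 0.173, 0.109]] rect [0.482 0.13 ] [0.535 0.169] 80.43629455566406 [ 0.144 -0.99   0.422 -0.009]
side yel 728 [[0.464, -0.061, 0.063], [0.521, 0.058, 0.089], [0.578, 0.071, 0.105]] rect [0.522 0.004] [0.104 0.127] 8.068154335021973 [ 0.276 -0.961  0.519  0.038]
side red 89 [[0.401, -0.115, 0.101], [0.414, 0.129, 0.106], [0.444, 0.18, 0.108]] rect [0.427 0.032] [0.021 0.299] 7.6235833168029785 [ 0.129 -0.992  0.418  0.051]
wrist yel 11805 [[0.469, -0.061, 0.064], [0.519, -0.002, 0.084], [0.583, 0.064, 0.107]] rect [0.525 0.001] [0.106 0.121] 7.958479881286621 [ 0.512  0.859  0.507 -0.016]
wrist red 2674 [[0.414, -0.115, 0.07], [0.439, -0.009, 0.105], [0.533, 0.145, 0.109]] rect [0.435 0.009] [0.103 0.265] 25.225982666015625 [ 0.147 -0.989  0.444  0.012]
```

View pics/c1.png

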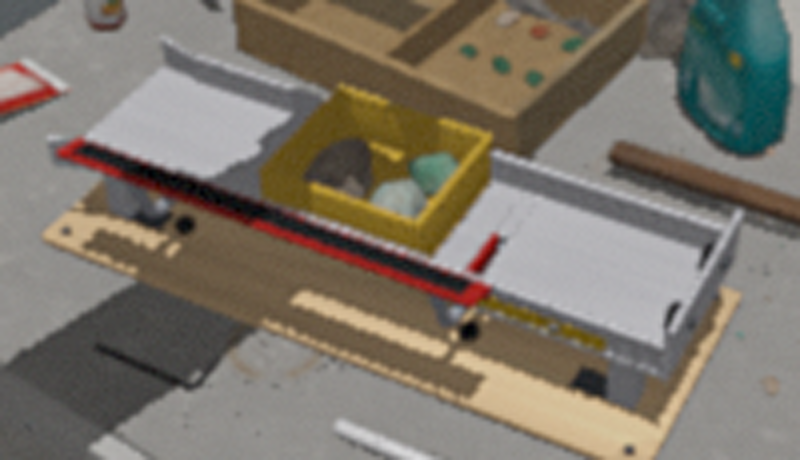

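View pics/w1.png

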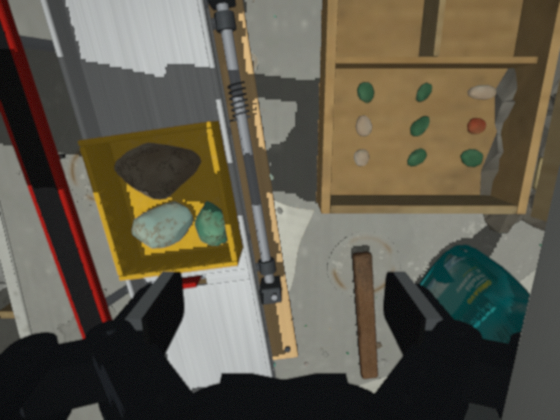

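The crop shows the blade standing at about (485,253), clear of the tray's front wall. The bar runs from (65,150) to (485,290) and the buffers are at the right. The wrist view shows the tray at (160,200), turned about 8°, with the stones in it. I'll fix the slide pose from the bar and blade.

Run:
```python
from h import *
np.set_printoptions(suppress=True,precision=4)
for n in("scene","side","wrist"):
    d=dict(np.load(n+"0.npz"))
    m=mask(d,(0,130,50),(8,255,255))|mask(d,(173,130,50),(179,255,255))
    for z,lab in((.105,"bar"),(.068,"blade")):
        v,u=np.nonzero(m);P=ray(d,np.c_[u,v],z)
        C=cloud(d,m&(d["depth"]>0)); dz=np.zeros(m.shape);vv,uu=np.nonzero(m&(d["depth"]>0));dz[vv,uu]=C[:,2]
        k=dz[v,u]
        s=(P[:,0]>.38)&(P[:,0]<.6)&(P[:,1]<.22)&(P[:,1]>-.16)&((k>.095)&(k<.115) if lab=="bar" else (k>.055)&(k<.08)&(P[:,0]>.46))
        Q=P[s][:,:2].astype(np.float32)
        if len(Q)<5: print(n,lab,len(Q));continue
        r=cv2.minAreaRect(Q);a=np.deg2rad(7.8);f=np.array([np.sin(a),-np.cos(a)]);l=-np.array([f[1],-f[0]])
        b=Q@f;c=Q@l
        print(n,lab,len(Q),r,"along",b.min(),b.max(),"across",c.min(),c.max())
    P=cloud(d,mask(d,(22,120,60),(32,255,255)));P=P[(P[:,0]>.4)&(P[:,0]<.65)&(abs(P[:,1])<.12)&(P[:,2]>.09)&(P[:,2]<.115)]
    b=P[:,:2]@f;c=P[:,:2]@l
    print(n,"tray rim",len(P),"along",np.percentile(b,[.5,99.5]),"across",np.percentile(c,[.5,99.5]),"z",np.percentile(P[:,2],90),cv2.minAreaRect(P[:,:2].astype(np.float32)))
```

```text
scene bar 328 ((0.4252370297908783, 0.019766494631767273), (0.02050488255918026, 0.31569287180900574), 8.293461799621582) along -0.11968796023117159 0.19588744479849943 across 0.41383000585822277 0.43554644799815895
scene blade 24 ((0.5147026777267456, -0.09268052875995636), (0.03357655182480812, 0.00691779563203454), 8.043333053588867) along 0.15818617674432273 0.16516228196116634 across 0.48057416182053314 0.514140788564737
scene tray rim 509 along [0.0113 0.1309] across [0.463 0.571] z 0.10505236968265474 ((0.5224876999855042, -0.00017749518156051636), (0.10966909676790237, 0.11992504447698593), 7.903430461883545)
side bar 184 ((0.4273644685745239, 0.03244480490684509), (0.022867931053042412, 0.3156050443649292), 7.903230667114258) along -0.13196266652910382 0.1836708045818424 across 0.41613134856570344 0.43950140270397386
side blade 0
side tray rim 348 along [0.0041 0.1294] across [0.4661 0.569 ] z 0.10343996904505019 ((0.5224714875221252, 0.003898821771144867), (0.10428775101900101, 0.12707798182964325), 8.068154335021973)
wrist bar 4742 ((0.43443673849105835, 0.012184932827949524), (0.03303155303001404, 0.27437064051628113), 8.18799877166748) along -0.0903721472139779 0.18416530009114515 across 0.41511205934202905 0.4490740205419316
wrist blade 145 ((0.5322489738464355, -0.08718583732843399), (0.018347475677728653, 0.01000957190990448), 8.955241203308105) along 0.15354389113938957 0.16370231464192841 across 0.5064055583047778 0.5245814692659242
wrist tray rim 5152 along [0.0102 0.1295] across [0.4683 0.5732] z 0.10676242121613197 ((0.5251504182815552, 0.0010118559002876282), (0.10575837641954422, 0.12110696732997894), 7.894534587860107)
```

Request:
{"name": "drive_tool", "arguments": {
  "steps": [
    {"translation": [0, 0, 0], "angular": [0, 0, -1], "gripper": 1},
    {"translation": [0.52, -0.74, 0], "angular": [0, 0, 0], "gripper": 1},
    {"translation": [0.52, -0.74, 0], "angular": [0, 0, 0], "gripper": 1},
    {"translation": [0.52, -0.74, 0], "angular": [0, 0, 0], "gripper": 1},
    {"translation": [0.52, -0.74, 0], "angular": [0, 0, 0], "gripper": 1},
    {"translation": [0.52, -0.74, 0], "angular": [0, 0, 0], "gripper": 1},
    {"translation": [0, 0, 0.5], "angular": [0, 0, 0], "gripper": 1},
    {"translation": [0, 0, 0.5], "angular": [0, 0, 0], "gripper": 1}
  ]
}}

```text
t: 1.15
tool_pos: [0.464, 0.0823, 0.1899]
tool_rot: [2.061, 2.371, -0.0]
contact_force: [0.2, -0.8, 0.1]
opening: 0.0855
grip_force: 0.0
```

Request:
{"name": "drive_tool", "arguments": {
  "steps": [
    {"translation": [0, 0, 0.6], "angular": [0, 0, 0], "gripper": 1},
    {"translation": [0, 0, 0.5], "angular": [0, 0, 0], "gripper": 1},
    {"translation": [0, 0, 0.2], "angular": [0, 0, 0], "gripper": 1}
  ]
}}

```text
t: 1.52
tool_pos: [0.4629, 0.0818, 0.1362]
tool_rot: [-2.06, -2.367, 0.005]
contact_force: [0.5, -0.4, 0.9]
opening: 0.0852
grip_force: 0.0
```

Run:
```python
from h import *
o=ctrl.get_obs();print(o["tool_pos"],o["contact_force"])
a=ctrl.get_image("side")["color"];b=ctrl.get_image("scene")["color"];c=ctrl.get_image("wrist")["color"]
r=lambda i:cv2.resize(i,(400,300),interpolation=cv2.INTER_CUBIC)
top=np.hstack([r(a[130:310,180:420]),r(b[150:285,170:350])])
cv2.imwrite("pics/m1.png",np.vstack([top,np.hstack([r(c),np.zeros((300,400,3),np.uint8)])])[...,::-1])
```

```text
[0.46290377 0.08183801 0.13618195] [ 0.50516407 -0.3692292   0.91812494]
```

View pics/m1.png

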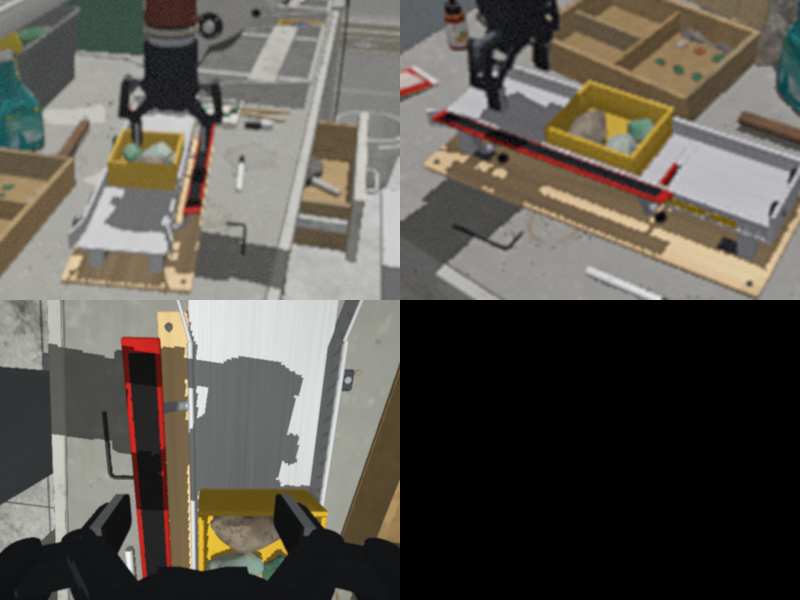

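The side panel shows the fingers above the bar and over the channel. The wrist panel shows the bar finger tip near (125,500), close to the bar's left edge. I'll check this numerically.

Run:
```python
from h import *
from scipy.spatial.transform import Rotation as Ro
np.set_printoptions(suppress=True,precision=4)
o=ctrl.get_obs();T=o["tool_pos"];R=Ro.from_rotvec(o["tool_rot"]).as_matrix()
w=ctrl.get_image("wrist");print(w["fx"],w["cx"],w["cy"])
tf=lambda P:(P-T)@R
C=cloud(w,np.ones((420,560),bool));L=tf(C)
# gripper points: near in tool frame
g=L[(L[:,2]<.01)&(L[:,2]>-.07)&(abs(L[:,0])<.03)&(abs(L[:,1])<.075)]
for s in(-1,1):
    k=g[(g[:,1]*s>.02)]
    for z0 in np.arange(-.06,.01,.01):
        q=k[(k[:,2]>z0)&(k[:,2]<z0+.01)]
        if len(q)>5: print(s,round(z0,3),len(q),np.percentile(q,[2,98],axis=0).round(4).tolist())
m=mask(w,(0,130,50),(8,255,255));B=tf(cloud(w,m));C2=cloud(w,m);k=(C2[:,2]>.095)&(C2[:,2]<.115)&(C2[:,0]<.48)
for x0 in(0.0,.02,.04,.08):
    q=B[k&(abs(B[:,0]-x0)<.01)]
    if len(q): print("bar at tool x",x0,len(q),"y",q[:,1].min(),q[:,1].max(),"world z",C2[k&(abs(B[:,0]-x0)<.01)][:,2].min(),C2[k&(abs(B[:,0]-x0)<.01)][:,2].max())
m=mask(w,(22,120,60),(32,255,255));C2=cloud(w,m);B=tf(C2);q=B[(C2[:,2]>.1)&(C2[:,2]<.115)]
print("tray rim tool x max",np.percentile(q[:,0],[90,97,99.5]),"y",np.percentile(q[:,1],[1,99]))
```

```text
338.7249584380166 283.3485090188943 215.20467362117844
-1 -0.06 1003 [[0.0026, -0.0645, -0.0599], [0.0137, -0.0419, -0.0503]]
-1 -0.05 951 [[-0.007, -0.0548, -0.0496], [0.0115, -0.0417, -0.0402]]
-1 -0.04 972 [[-0.0101, -0.0552, -0.0399], [0.0115, -0.0417, -0.0303]]
-1 -0.03 744 [[-0.0103, -0.0549, -0.0298], [0.0115, -0.0418, -0.0204]]
-1 -0.02 235 [[-0.0096, -0.0477, -0.0199], [0.0112, -0.0418, -0.0143]]
1 -0.06 992 [[0.0028, 0.0431, -0.0599], [0.0138, 0.0654, -0.0503]]
1 -0.05 967 [[-0.0075, 0.0429, -0.0497], [0.0117, 0.0562, -0.0402]]
1 -0.04 957 [[-0.01, 0.0429, -0.0398], [0.0115, 0.0564, -0.0302]]
1 -0.03 744 [[-0.0101, 0.043, -0.0298], [0.0116, 0.0561, -0.0203]]
1 -0.02 234 [[-0.0098, 0.043, -0.0199], [0.0112, 0.0489, -0.0141]]
bar at tool x 0.0 459 y -0.05361101030768858 -0.028397576359553048 world z 0.10257396500913157 0.10994606810963002
bar at tool x 0.02 523 y -0.054260934211440195 -0.028315472879941805 world z 0.1014746513708124 0.10974623241993577
bar at tool x 0.04 631 y -0.05420292874641119 -0.028328791658638525 world z 0.10186122941442038 0.10980224612847904
bar at tool x 0.08 699 y -0.05420925447099621 -0.02879175795489879 world z 0.101744593715123 0.10979537012350891
tray rim tool x max [-0.0279 -0.0276 -0.0272] y [-0.0034  0.1004]
```

Request:
{"name": "drive_tool", "arguments": {
  "steps": [
    {"translation": [0, 0, 0.4], "angular": [0, 0, 0], "gripper": 1},
    {"translation": [0, 0, 0.4], "angular": [0, 0, 0], "gripper": 1},
    {"translation": [0, 0, 0.3], "angular": [0, 0, 0], "gripper": 1},
    {"translation": [0, 0, 0.25], "angular": [0, 0, 0], "gripper": 1},
    {"translation": [0, 0, 0.2], "angular": [0, 0, 0], "gripper": 1},
    {"translation": [0, 0, 0.2], "angular": [0, 0, 0], "gripper": 1},
    {"translation": [0, 0, 0.15], "angular": [0, 0, 0], "gripper": 1},
    {"translation": [0, 0, 0], "angular": [0, 0, 0], "gripper": 1}
  ]
}}

```text
t: 2.72
tool_pos: [0.4638, 0.0824, 0.063]
tool_rot: [-2.061, -2.371, 0.001]
contact_force: [-1.9, -0.7, 3.8]
opening: 0.0849
grip_force: 1.8
```

Run:
```python
from h import *
o=ctrl.get_obs();print(o["tool_pos"],o["contact_force"])
a=ctrl.get_image("side")["color"];b=ctrl.get_image("scene")["color"];c=ctrl.get_image("wrist")["color"]
r=lambda i:cv2.resize(i,(400,300),interpolation=cv2.INTER_CUBIC)
top=np.hstack([r(a[150:300,200:400]),r(b[165:285,180:350])])
cv2.imwrite("pics/m2.png",np.vstack([top,np.hstack([r(c),np.zeros((300,400,3),np.uint8)])])[...,::-1])
```

```text
[0.46384161 0.08238367 0.06302806] [-1.94547649 -0.74238972  3.82313061]
```

View pics/m2.png

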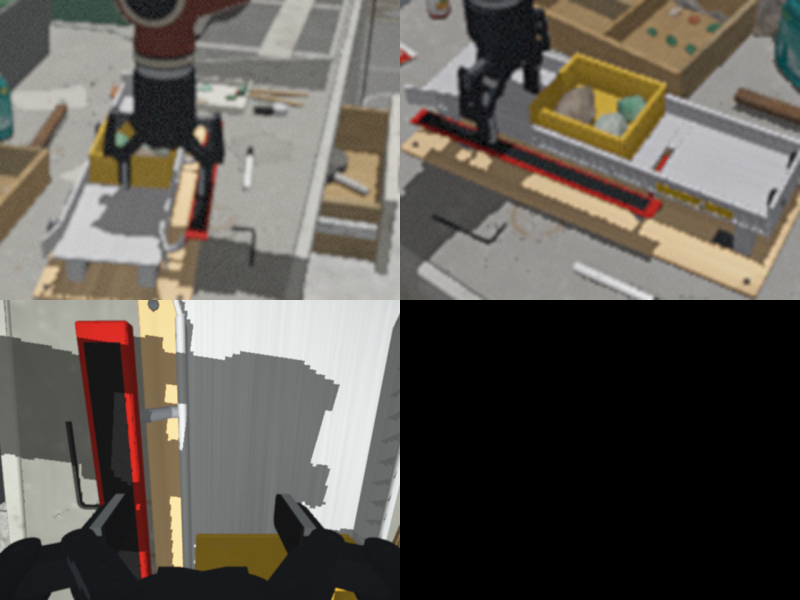

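The bar is down in all views. The push finger stands in the channel behind the tray, with a gap of about 16 mm.

Request:
{"name": "drive_tool", "arguments": {
  "steps": [
    {"translation": [0, 0, 0.1], "angular": [0, 0, 0], "gripper": 1},
    {"translation": [-0.15, 0, 0], "angular": [0, 0, 0], "gripper": 1},
    {"translation": [-0.1, 0, 0], "angular": [0, 0, 0], "gripper": 1},
    {"translation": [-0.1, 0, 0], "angular": [0, 0, 0], "gripper": 1},
    {"translation": [-0.1, 0, 0], "angular": [0, 0, 0], "gripper": 1},
    {"translation": [-0.12, 0, 0], "angular": [0, 0, 0], "gripper": 1},
    {"translation": [-0.15, 0, 0], "angular": [0, 0, 0], "gripper": 1},
    {"translation": [-0.15, 0, 0], "angular": [0, 0, 0], "gripper": 1}
  ]
}}

```text
t: 3.88
tool_pos: [0.469, 0.0481, 0.0596]
tool_rot: [-2.06, -2.371, -0.002]
contact_force: [-0.6, 4.3, 5.2]
opening: 0.0852
grip_force: 3.2
```

```bash
cat > look.py <<'E'
import sys
from h import *
np.set_printoptions(suppress=True,precision=4)
o=ctrl.get_obs();print(o["tool_pos"],o["contact_force"])
a=np.deg2rad(8);f=np.array([np.sin(a),-np.cos(a)]);l=np.array([np.cos(a),np.sin(a)])
print("tool along",o["tool_pos"][:2]@f,"across",o["tool_pos"][:2]@l)
a=ctrl.get_image("side");b=ctrl.get_image("scene")
for n,d in(("side",a),("scene",b)):
    P=cloud(d,mask(d,(22,120,60),(32,255,255)));P=P[(P[:,0]>.4)&(P[:,0]<.68)&(abs(P[:,1])<.25)&(P[:,2]>.09)&(P[:,2]<.115)]
    print(n,"tray along",np.percentile(P[:,:2]@f,[.5,99.5]),"across",np.percentile(P[:,:2]@l,[.5,99.5]))
r=lambda i:cv2.resize(i,(400,300),interpolation=cv2.INTER_CUBIC)
cv2.imwrite(f"pics/{sys.argv[1]}.png",np.hstack([r(a["color"][150:300,200:400]),r(b["color"][165:285,190:360])])[...,::-1])
E
python3 look.py m3
```

```text
[0.469  0.0481 0.0596] [-0.5581  4.3004  5.1566]
tool along 0.01759335960458726 across 0.4711247421490809
side tray along [0.0219 0.1447] across [0.4659 0.5713]
scene tray along [0.0288 0.1509] across [0.4634 0.5711]
```

View pics/m3.png

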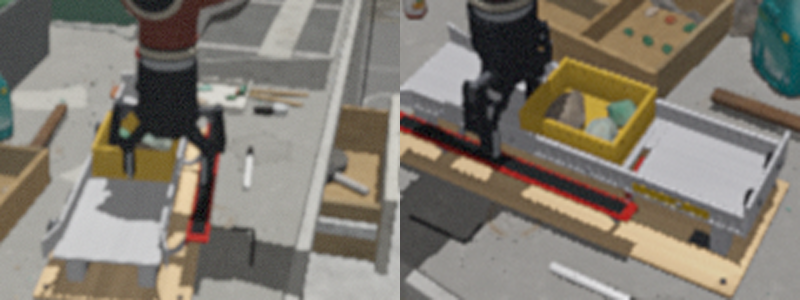

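Tray pushed straight and the bar is still down. I'll carry on.

Request:
{"name": "drive_tool", "arguments": {
  "steps": [
    {"translation": [-0.15, 0, 0], "angular": [0, 0, 0], "gripper": 1},
    {"translation": [-0.15, 0, 0], "angular": [0, 0, 0], "gripper": 1},
    {"translation": [-0.15, 0, 0], "angular": [0, 0, 0], "gripper": 1},
    {"translation": [-0.15, 0, 0], "angular": [0, 0, 0], "gripper": 1},
    {"translation": [-0.15, 0, 0], "angular": [0, 0, 0], "gripper": 1},
    {"translation": [-0.15, 0, 0], "angular": [0, 0, 0], "gripper": 1},
    {"translation": [-0.15, 0, 0], "angular": [0, 0, 0], "gripper": 1},
    {"translation": [-0.15, 0, 0], "angular": [0, 0, 0], "gripper": 1}
  ]
}}

```text
t: 4.97
tool_pos: [0.4756, 0.0008, 0.0595]
tool_rot: [-2.06, -2.371, -0.002]
contact_force: [-0.8, 6.0, 5.7]
opening: 0.0855
grip_force: 3.3
```

```bash
python3 look.py m4
```

```text
[0.4756 0.0008 0.0595] [-0.7811  6.0041  5.7283]
tool along 0.06536243444539569 across 0.4710380499399303
side tray along [0.0573 0.1935] across [0.466  0.5704]
scene tray along [0.0769 0.1986] across [0.4639 0.5715]
```

Request:
{"name": "drive_tool", "arguments": {
  "steps": [
    {"translation": [-0.15, 0, 0], "angular": [0, 0, 0], "gripper": 1},
    {"translation": [-0.15, 0, 0], "angular": [0, 0, 0], "gripper": 1},
    {"translation": [-0.15, 0, 0], "angular": [0, 0, 0], "gripper": 1},
    {"translation": [-0.15, 0, 0], "angular": [0, 0, 0], "gripper": 1},
    {"translation": [-0.15, 0, 0], "angular": [0, 0, 0], "gripper": 1},
    {"translation": [-0.15, 0, 0], "angular": [0, 0, 0], "gripper": 1},
    {"translation": [-0.15, 0, 0], "angular": [0, 0, 0], "gripper": 1},
    {"translation": [-0.15, 0, 0], "angular": [0, 0, 0], "gripper": 1}
  ]
}}

```text
t: 6.08
tool_pos: [0.4821, -0.0466, 0.0594]
tool_rot: [-2.06, -2.371, -0.001]
contact_force: [-1.6, 6.1, 6.2]
opening: 0.0854
grip_force: 3.5
```

Request:
{"name": "drive_tool", "arguments": {
  "steps": [
    {"translation": [-0.15, 0, 0], "angular": [0, 0, 0], "gripper": 1},
    {"translation": [-0.15, 0, 0], "angular": [0, 0, 0], "gripper": 1},
    {"translation": [-0.15, 0, 0], "angular": [0, 0, 0], "gripper": 1},
    {"translation": [-0.15, 0, 0], "angular": [0, 0, 0], "gripper": 1},
    {"translation": [-0.1, 0, 0], "angular": [0, 0, 0], "gripper": 1},
    {"translation": [-0.1, 0, 0], "angular": [0, 0, 0], "gripper": 1}
  ]
}}

```text
t: 6.82
tool_pos: [0.4865, -0.0782, 0.0594]
tool_rot: [-2.06, -2.371, -0.001]
contact_force: [-1.8, 6.3, 5.8]
opening: 0.0855
grip_force: 3.5
```

```bash
python3 look.py m5
```

```text
[ 0.4865 -0.0782  0.0594] [-1.7873  6.2702  5.7603]
tool along 0.1451341804086168 across 0.4708651828168034
side tray along [0.1364 0.2734] across [0.4663 0.571 ]
scene tray along [0.1559 0.2783] across [0.4635 0.5739]
```

View pics/m5.png

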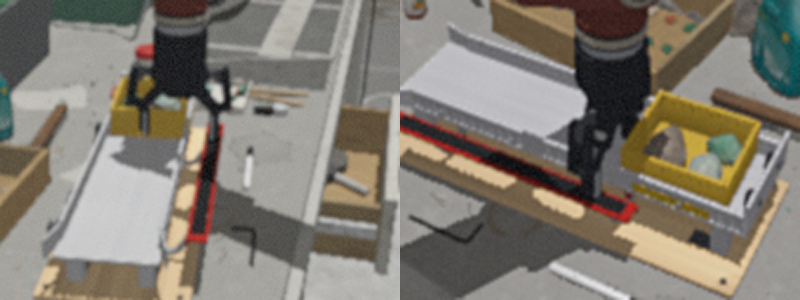

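The tray is just short of the buffers, with the bar still down. I'll approach slowly and watch the force.

Request:
{"name": "drive_tool", "arguments": {
  "steps": [
    {"translation": [-0.07, 0, 0], "angular": [0, 0, 0], "gripper": 1},
    {"translation": [-0.07, 0, 0], "angular": [0, 0, 0], "gripper": 1},
    {"translation": [-0.07, 0, 0], "angular": [0, 0, 0], "gripper": 1},
    {"translation": [-0.05, 0, 0], "angular": [0, 0, 0], "gripper": 1}
  ]
}}

```text
t: 7.42
tool_pos: [0.4879, -0.0885, 0.0593]
tool_rot: [-2.06, -2.37, -0.001]
contact_force: [-0.8, 5.1, 5.7]
opening: 0.0851
grip_force: 3.5
```

Request:
{"name": "drive_tool", "arguments": {
  "steps": [
    {"translation": [-0.05, 0, 0], "angular": [0, 0, 0], "gripper": 1}
  ]
}}

```text
t: 7.55
tool_pos: [0.4882, -0.0905, 0.0593]
tool_rot: [-2.06, -2.371, -0.001]
contact_force: [-0.6, 5.7, 6.1]
opening: 0.0854
grip_force: 3.5
```

Request:
{"name": "drive_tool", "arguments": {
  "steps": [
    {"translation": [-0.03, 0, 0], "angular": [0, 0, 0], "gripper": 1}
  ]
}}

```text
t: 7.68
tool_pos: [0.4883, -0.0917, 0.0593]
tool_rot: [-2.06, -2.37, -0.001]
contact_force: [-1.2, 6.3, 5.1]
opening: 0.0857
grip_force: 3.5
```

Request:
{"name": "drive_tool", "arguments": {
  "steps": [
    {"translation": [-0.04, 0, 0], "angular": [0, 0, 0], "gripper": 1}
  ]
}}

```text
t: 7.8
tool_pos: [0.4885, -0.0932, 0.0593]
tool_rot: [-2.06, -2.371, -0.001]
contact_force: [-1.1, 5.7, 6.4]
opening: 0.0856
grip_force: 3.5
```

Request:
{"name": "drive_tool", "arguments": {
  "steps": [
    {"translation": [-0.04, 0, 0], "angular": [0, 0, 0], "gripper": 1}
  ]
}}

```text
t: 7.92
tool_pos: [0.4886, -0.0938, 0.0593]
tool_rot: [-2.058, -2.369, -0.003]
contact_force: [-1.2, 12.8, 9.1]
opening: 0.0857
grip_force: 7.3
```

Request:
{"name": "drive_tool", "arguments": {
  "steps": [
    {"translation": [-0.04, 0, 0], "angular": [0, 0, 0], "gripper": 1}
  ]
}}

```text
t: 8.05
tool_pos: [0.4887, -0.0938, 0.0593]
tool_rot: [-2.055, -2.368, -0.007]
contact_force: [-2.7, 19.8, 11.1]
opening: 0.0854
grip_force: 10.5
```

Contact with the buffers: the force rose to 20 N and motion stopped. I'll back off with the bar still down, then check.

Request:
{"name": "drive_tool", "arguments": {
  "steps": [
    {"translation": [0.06, 0, 0], "angular": [0, 0, 0], "gripper": 1},
    {"translation": [0.06, 0, 0], "angular": [0, 0, 0], "gripper": 1},
    {"translation": [0.1, 0, 0], "angular": [0, 0, 0], "gripper": 1},
    {"translation": [0.1, 0, 0], "angular": [0, 0, 0], "gripper": 1},
    {"translation": [0.1, 0, 0], "angular": [0, 0, 0], "gripper": 1},
    {"translation": [0, 0, 0], "angular": [0, 0, 0], "gripper": 1}
  ]
}}

```text
t: 8.8
tool_pos: [0.4867, -0.08, 0.0592]
tool_rot: [-2.061, -2.371, -0.0]
contact_force: [0.6, -0.9, 2.8]
opening: 0.0853
grip_force: 1.7
```

```bash
python3 look.py m6
python3 - <<'E'
from h import *
w=ctrl.get_image("wrist")["color"];i=cv2.imread("pics/m6.png")
cv2.imwrite("pics/m6b.png",np.hstack([i[:,400:],cv2.resize(w,(400,300))[...,::-1]]))
E
```

```text
[ 0.4867 -0.08    0.0592] [ 0.6421 -0.8995  2.834 ]
tool along 0.14697717772551858 across 0.470830295152814
side tray along [0.1556 0.2903] across [0.4665 0.5713]
scene tray along [0.1713 0.2932] across [0.4638 0.5733]
```

View pics/m6b.png

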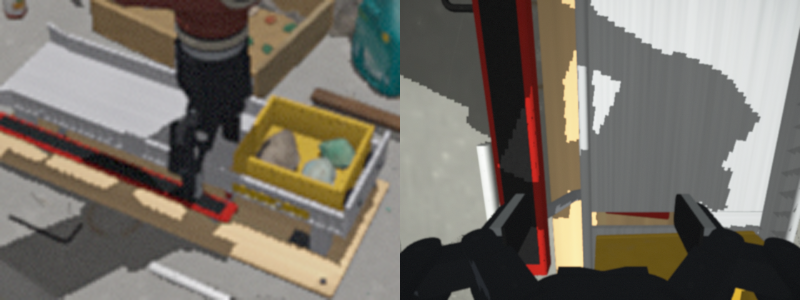

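The tray sits at the end, and the slot is free just behind its rear wall (wrist panel, (630,217)). Now I'll let the bar up gently.

Request:
{"name": "drive_tool", "arguments": {
  "steps": [
    {"translation": [0, 0, -0.2], "angular": [0, 0, 0], "gripper": 1},
    {"translation": [0, 0, -0.2], "angular": [0, 0, 0], "gripper": 1},
    {"translation": [0, 0, -0.2], "angular": [0, 0, 0], "gripper": 1},
    {"translation": [0, 0, -0.25], "angular": [0, 0, 0], "gripper": 1},
    {"translation": [0, 0, -0.4], "angular": [0, 0, 0], "gripper": 1},
    {"translation": [0, 0, -0.7], "angular": [0, 0, 0], "gripper": 1},
    {"translation": [0, 0, -1], "angular": [0, 0, 0], "gripper": 1},
    {"translation": [0.5, 0, -1], "angular": [0, 0, 0], "gripper": 1}
  ]
}}

```text
t: 9.95
tool_pos: [0.4835, -0.061, 0.2187]
tool_rot: [-2.063, -2.369, 0.001]
contact_force: [0.6, 0.3, 1.0]
opening: 0.0853
grip_force: 0.0
```

Request:
{"name": "drive_tool", "arguments": {
  "steps": [
    {"translation": [0.7, 0, 0], "angular": [0, 0, 0], "gripper": 1},
    {"translation": [0.7, 0, 0], "angular": [0, 0, 0], "gripper": 1},
    {"translation": [0, 0, 0], "angular": [0, 0, 0], "gripper": 1},
    {"translation": [0, 0, 0], "angular": [0, 0, 0], "gripper": 1}
  ]
}}

```text
t: 10.45
tool_pos: [0.4761, -0.0056, 0.2174]
tool_rot: [2.061, 2.371, -0.001]
contact_force: [1.0, 0.0, 0.8]
opening: 0.0854
grip_force: 0.0
```

```bash
python3 look.py m7;  python3 - <<'E'
from h import *
d=ctrl.get_image("scene")
m=mask(d,(0,130,50),(8,255,255));P=cloud(d,m);P=P[(P[:,0]>.38)&(P[:,0]<.56)&(P[:,1]<.15)&(P[:,1]>-.13)]
for n,q in(("bar",P[P[:,0]<.465]),("blade",P[P[:,0]>.47])): print(n,len(q),np.percentile(q,[2,50,98],axis=0).round(4).tolist() if len(q) else "")
w=ctrl.get_image("wrist")["color"];i=cv2.imread("pics/m7.png")
cv2.imwrite("pics/m7b.png",np.hstack([i[:,400:],cv2.resize(w,(400,300))[...,::-1]]))
E
```

```text
[ 0.4761 -0.0056  0.2174] [1.029  0.0498 0.8333]
tool along 0.07177832985221716 across 0.47068919821558963
side tray along [0.1648 0.2916] across [0.4668 0.5708]
scene tray along [0.1715 0.2935] across [0.4637 0.5738]
bar 1684 [[0.3823, -0.1079, 0.1042], [0.4221, -0.0455, 0.5151], [0.4626, 0.0907, 0.5438]]
blade 160 [[0.4707, -0.0661, 0.0681], [0.4774, -0.0005, 0.5352], [0.5036, 0.0438, 0.5396]]
```

View pics/m7b.png

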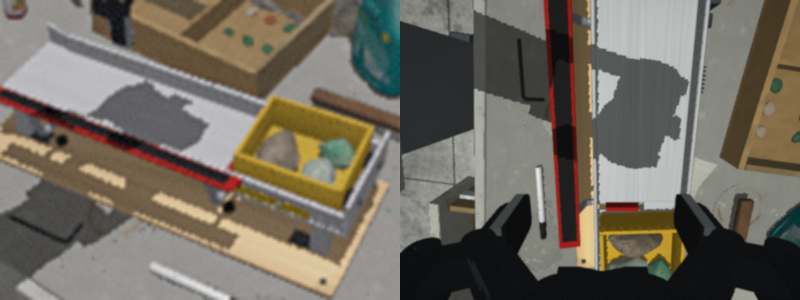

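The blade is up just behind the tray (wrist panel, (622,207)). The bar is up, the stones are in the tray, and the robot is clear.

```bash
python3 -c "from station import ctrl;print(ctrl.finish_job())"
```

```text
the job is handed in; nothing more can be done
None
```

The job is handed in: I held the bar down and pushed the tray over the sunken gate until it stopped against the buffers, then let the bar up and the blade rose close behind the tray, with the stones still in it and the arm clear after about 10.5 s.

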